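Hold a sample plate flush on a sloped four-pin contact stage

TASK

Take the aluminium sample plate by its blue grip, tilt it to match the sloped face of the four-pin contact fixture, and press it flush on the face, centred and square in the white outline, so that all four spring pins are pushed fully in. Finish while still holding it pressed there in the gripper for the measurement: do not let go or put it down. Do not ram the fixture, and leave the other things on the bench where they are.

Things in the scene. Friction and masses are not known exactly. Their poses are not given: they have to be found in the camera images.
- plate_grip (a point): Centre of the sample plate's blue upright grip, 24 mm above the plate's underside. The grip is a rounded bar 50 mm long (along x), 14 mm thick (along y), 36 mm high (z), standing on the middle of the plate, its top 42 mm above the underside. Pinch it across its thickness. z points from the underside up through the grip.
- plate_under (a point): Centre of the underside of the sample plate, 24 mm below plate_grip along the plate's z; same axes.
- stage_face (a point): Centre of the fixture's grey contact face, on its surface, 84 to 88 mm above the bench. The face is 124 (x) x 100 (y) mm, tilted 11 to 31 degrees from level; z is its outward normal, leaning to the robot's side, x points up the slope, y level across it. A white outline 99 x 75 mm (inside) round the centre is just larger than the plate. Four brass pins (8 mm) stand 5 mm proud.
- pin_1 (a joint): How far the spring pin at the lower edge, +y side (x -34, y +24 mm) of the face is pushed in, m: 0 free, 5 mm proud; 0.005 when its tip is level with the face. The spring takes about 0.4 N to start and 2.4 N at 5 mm, so the four pins together need about 10 N along the normal.
- pin_2 (a joint): How far the spring pin at the lower edge, -y side (x -34, y -24 mm) of the face is pushed in, m: 0 free, 5 mm proud; 0.005 when its tip is level with the face. The spring takes about 0.4 N to start and 2.4 N at 5 mm, so the four pins together need about 10 N along the normal.
- pin_3 (a joint): How far the spring pin at the upper edge, +y side (x +34, y +24 mm) of the face is pushed in, m: 0 free, 5 mm proud; 0.005 when its tip is level with the face. The spring takes about 0.4 N to start and 2.4 N at 5 mm, so the four pins together need about 10 N along the normal.
- pin_4 (a joint): How far the spring pin at the upper edge, -y side (x +34, y -24 mm) of the face is pushed in, m: 0 free, 5 mm proud; 0.005 when its tip is level with the face. The spring takes about 0.4 N to start and 2.4 N at 5 mm, so the four pins together need about 10 N along the normal.
- cap_1: Bystander: blue upright capacitor, 35 mm across, 58 mm high; origin under its base
- cap_2: Bystander: a second blue upright capacitor of the same size; origin under its base
- multimeter: Bystander: yellow handheld multimeter lying on its back, 150x68x47 mm; origin under its centre
- tape_2: Bystander: roll of beige tape lying flat, 94 mm across, 25 mm high; origin under its centre
- mug_1: Bystander: white spotted mug, 78 mm across, 93 mm high, handle to the side; origin under its base
- pen_1: Bystander: white and black marker pen lying, 135 mm long, 17 mm thick; origin under its centre
- tweezers: Bystander: steel tweezers lying, 126 mm long, 10 mm high; origin under their centre
- fixture: Tilting contact fixture, foot 130 x 128 mm fixed to the bench; origin under the centre of the foot, x away from its front. The tilt axle lies 66 mm above the origin, along y; the face centre is 22 mm from the axle along the face normal. The tilt is clamped and does not give at the forces of the job.
- sample_plate: The sample plate: bare aluminium rectangle 96 (its x) x 72 (its y) x 6 (z) mm with the blue grip on top, 0.14 to 0.28 kg, lying flat on the bench at the start. Origin and axes as plate_under. Half a turn about z makes no difference to the job.
- stand_column (a point): Obstacle, fixed: the nearer of two steel columns (21 mm thick) of the tall clip stand on the right of the bench; a point on its axis 300 mm above the bench. The columns rise from a base plate to 600 mm; the farther one stands 48 mm beyond, to the back and right. Go round the robot's side of it, drawn in close to the base, not through it.

How it is judged:
By the outcome, as a careful person would: the job done as asked, in the order asked, and still so for the second after the job is handed in, while the arm keeps its last pose, push and grip.
It also fails if it takes over 54 s, if anything falls off the work surface, if the arm or the gripper's body presses on something with over 40 N, if the wrist force passes 120 N, or if a joint passes its speed limit or range.

ROBOT

A 6-joint arm with a two-finger parallel gripper is mounted at the origin on a cart in front of the work surface, level with it; the furniture and walls round the work are solid. World frame = base frame: x ahead of the robot, y to its left, z up, the work surface at z = 0. Lengths are in m, angles in rad, forces in N, time in s.
With the tool pointing down it reaches from about 0.3 to 0.875 m from the base axis. Payload 4.2 kg.
Tool frame: the origin (TCP) lies at the very end of the fingers, on their centre line; the grasp point (between the pads) lies 19 mm behind it; z points along the fingers, y is the line along which they close (so a half turn about z gives the same grasp; the last joint's range is limited). The gripper opens to 85 mm and grips with 20 to 120 N. Pads are 22 mm wide; open, the fingers measure 114 mm over their backs; the gripper's body (76 mm by 85 mm) begins 54 mm behind the grasp point. The pads swing forward as they close: fully open they stand 13 mm farther back than shut.
Start: joints at [-1.152, 0.32, 1.565, -0, 1.257, -0.02], TCP at [0.244, -0.521, 0.231] pointing down, gripper open.
Joint ranges: [-3.11, 3.11], [-0.84, 2.01], [0.21, 2.61], [-1.34, 4.49], [0.05, 2.63], [-2.56, 2.56]. Speed limits (rad/s): [2.57, 2.57, 3.14, 3.14, 3.14, 3.14].

INTERFACE

Orientations are given as a unit quaternion [w, x, y, z].
In Python, from cell import status, viewer, finish_job gives the robot as it stands.
- The arm moves only by the shell command python3 -m pendant 'ROWS' [FORCE]. ROWS is JSON, a list of rows, each an object of numbers: "fingers": the closure in counts, from 0 (fully open) to 255 (shut); "dx", "dy", "dz": the shift along the tool's x, y, z in units of 40 mm (1.0 is 40 mm); "wx", "wy", "wz": the turn, a rotation vector about the tool's x, y, z in units of 5 degrees (1.0 is 5 degrees). In form: [{"fingers": .., "dx": .., "dy": .., "dz": .., "wx": .., "wy": .., "wz": ..}, ...]. A call has 1 to 10 rows; each row is the pose to reach, as a shift and turn from the pose commanded when the call began, along the tool's axes at that moment; what a row does not reach only later rows make up. A row lasts 1/12 s, in which the tool goes at most 41.7 mm and 7.16 degrees, less where a joint would pass 70% of its speed; a pose out of reach is approached as far as the arm can. A call with a gripper value outside its range is refused whole. The fingers move at their own pace and stop on an object; FORCE is the grip in N (left out, the last holds). Time passes only in rows, so rows that repeat a pose let the fingers close. It gives the time, the measured TCP pose, the force, the opening and the grip force at its end, in the units of the state.
- status.sense(): the state, without advancing time (a new reading comes with each control period).
- viewer.grab_frame(name): name is "scene" or "top" or "wrist"; returns a dict with "color" (400x640x3 uint8, blue, green, red), "fov_y" (degrees; the focal length in pixels is half the picture's height over the tangent of half this angle, whatever the lens; pixels are square), "cx", "cy" (the principal point, pixels), "k1" (the pictures are not rectified: a ray, as slopes to the right and down, at radius r is drawn at 1 + k1 r^2 times it, then the intrinsics apply), "extrinsics" (4x4, takes a point from camera to world coordinates). Camera axes: x right, y up, looking along -z (the intrinsics and any distortion apply to the point x, -y, -z); pixel columns grow to the right and rows downward; lengths in m; the calibration is good to about 2 mm. A picture is of the moment at which its call begins. There is no depth.
- finish_job(): hands the job in; it is judged then, once.
The state is a dict: "t": time; "joints": joint angles; "qvel": joint speeds; "effort": joint torques, N m; "tool_pos": TCP position; "tool_rot": TCP orientation; "wrist_force": force on the tool from outside, world axes, zero at the start; "moment": the same for the moment, N m; "grip_width": opening from 0.0 (shut) to 1.0 (fully open); "grasp_force": force on a finger pad.
Only numpy, scipy, OpenCV 4.12 (cv2) and the standard library are available. Lean on these libraries where they do the work, as an engineer would, in place of code of your own. Each camera call takes 0.05 s, during which the arm holds its last target. There are 200 camera calls.

## Working session

There is one attempt and no reset: what is moved stays moved. The work goes in short steps, Python scripts to look and compute and a shell command to move; the robot and the scene stay as the last step left them, time stands still between calls to the robot, and variables do not carry over. Pictures are saved under pics/ and viewed, at most 10 in all, crops included, and the job is handed in when it is done.

```bash
ls; mkdir -p pics
python3 - <<'E'
from cell import status,viewer
import cv2,numpy as np,pickle
s=status.sense();print(s)
for n in("scene","top"):
    f=viewer.grab_frame(n);pickle.dump(f,open(f'pics/{n}0.pkl','wb'));cv2.imwrite(f'pics/{n}0.png',f['color']);print(n,f['fov_y'],f['cx'],f['cy'],f['k1'],np.round(f['extrinsics'],3).tolist())
E
```

```text
pics
{'t': 0.0, 'joints': array([-1.15197930e+00,  3.20290570e-01,  1.56570047e+00, -1.49328979e-05,
        1.25738583e+00, -2.00133353e-02]), 'qvel': array([-3.54499210e-04,  7.42710306e-04,  9.57722327e-04,  9.73661462e-05,
       -1.08960190e-03,  1.27233228e-03]), 'effort': array([-1.02756076e-03, -4.15532577e+01, -2.34164017e+01,  6.86792737e-05,
        8.22156348e-03, -5.61440601e-06]), 'tool_pos': array([ 0.24409921, -0.52008064,  0.2304747 ]), 'tool_rot': array([-8.73024147e-04,  9.76024016e-01,  2.17661031e-01, -1.83671389e-04]), 'wrist_force': array([-0.19165169,  0.41258338,  0.42071754]), 'moment': array([ 0.02014008,  0.04128611, -0.01275882]), 'grasp_force': 0.0, 'grip_width': 0.9983246326185445}
scene 46.073062124467036 321.6993851154022 200.94269754256578 -0.021685605577558068 [[0.162, 0.539, -0.826, -0.622], [-0.987, 0.103, -0.126, -0.081], [0.017, 0.836, 0.549, 0.978], [0.0, 0.0, 0.0, 1.0]]
top 50.37876989158111 317.2440135954695 195.45126681005127 0.0337682343932064 [[-0.029, 0.994, -0.107, 0.447], [-0.999, -0.027, 0.024, 0.103], [0.021, 0.108, 0.994, 1.498], [0.0, 0.0, 0.0, 1.0]]
```

View pics/scene0.png

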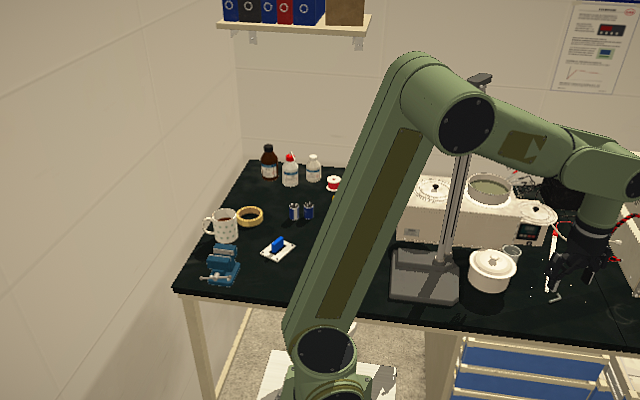

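View pics/top0.png

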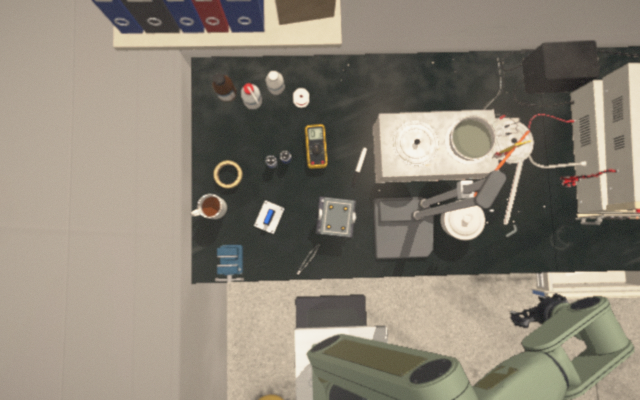

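The scene view shows the plate with its blue grip at about (277,245), and the stand column at about (455,200). In the top view the plate is at (268,217), the fixture at (337,217) and the stand base at (405,228).

```bash
cat > h.py <<'E'
import numpy as np,cv2,pickle
def K(f):
    F=200/np.tan(np.radians(f['fov_y'])/2); return np.array([[F,0,f['cx']],[0,F,f['cy']],[0,0,1.]]),np.array([f['k1'],0,0,0,0.])
def ray(f,uv):
    k,d=K(f);n=cv2.undistortPoints(np.array(uv,float).reshape(-1,1,2),k,d).reshape(-1,2)
    E=f['extrinsics'];D=np.c_[n[:,0],-n[:,1],-np.ones(len(n))]@E[:3,:3].T
    return E[:3,3],D
def onz(f,uv,z):
    o,D=ray(f,uv);return o+D*((z-o[2])/D[:,2])[:,None]
def proj(f,P):
    k,d=K(f);E=f['extrinsics'];c=(np.atleast_2d(P)-E[:3,3])@E[:3,:3]
    return cv2.projectPoints((c*[1,-1,-1]).reshape(-1,1,3),np.zeros(3),np.zeros(3),k,d)[0].reshape(-1,2)
def tri(fs,uvs):
    A=0;b=0
    for f,uv in zip(fs,uvs):
        o,D=ray(f,uv);d=D[0]/np.linalg.norm(D[0]);M=np.eye(3)-np.outer(d,d);A=A+M;b=b+M@o
    return np.linalg.solve(A,b)
def ld(n): return pickle.load(open(f'pics/{n}.pkl','rb'))
E
python3 - <<'E'
from h import *
t=ld('top0');s=ld('scene0')
c=cv2.resize(t['color'][165:290,190:500],None,fx=2.5,fy=2.5,interpolation=cv2.INTER_CUBIC)
d=cv2.resize(s['color'][180:320,195:500],None,fx=2.5,fy=2.5,interpolation=cv2.INTER_CUBIC)
cv2.imwrite('pics/tc.png',c[:300])
cv2.imwrite('pics/both.png',np.vstack([c[:300,:760],d[:300,:760]]))
h=cv2.cvtColor(t['color'],cv2.COLOR_BGR2HSV);
m=cv2.inRange(h,(100,150,60),(130,255,255))[200:235,250:290]
ct=max(cv2.findContours(m,0,1)[0],key=cv2.contourArea);r=cv2.minAreaRect(ct);print(r)
b=cv2.boxPoints(r)+[250,200];P=onz(t,b,.042);print(P,P.mean(0))
g=cv2.inRange(h,(0,0,130),(180,60,255))[195:240,250:290]
ct=max(cv2.findContours(g,0,1)[0],key=cv2.contourArea);r=cv2.minAreaRect(ct);P=onz(t,cv2.boxPoints(r)+[250,195],.006);print(r,P,P.mean(0))
print('stand base',onz(t,[[376,200],[432,199],[432,257],[376,257]],.02))
E
```

```text
((18.431034088134766, 16.172412872314453), (3.5282113552093506, 13.370063781738281), 21.801410675048828)
[[0.51855874 0.25093181 0.042     ]
 [0.56052154 0.23335158 0.042     ]
 [0.55571793 0.22225205 0.042     ]
 [0.5137773  0.23986959 0.042     ]] [0.53714388 0.23660126 0.042     ]
((18.81952667236328, 21.63313865661621), (21.84615707397461, 28.53846549987793), 22.61986541748047) [[0.50790514 0.29324477 0.006     ]
 [0.59922141 0.25368711 0.006     ]
 [0.56766093 0.18356909 0.006     ]
 [0.47665973 0.22362326 0.006     ]] [0.5378618  0.23853106 0.006     ]
stand base [[ 0.5846802  -0.1379102   0.02      ]
 [ 0.58292726 -0.33449926  0.02      ]
 [ 0.38202412 -0.32253087  0.02      ]
 [ 0.38740106 -0.1291012   0.02      ]]
```

View pics/both.png

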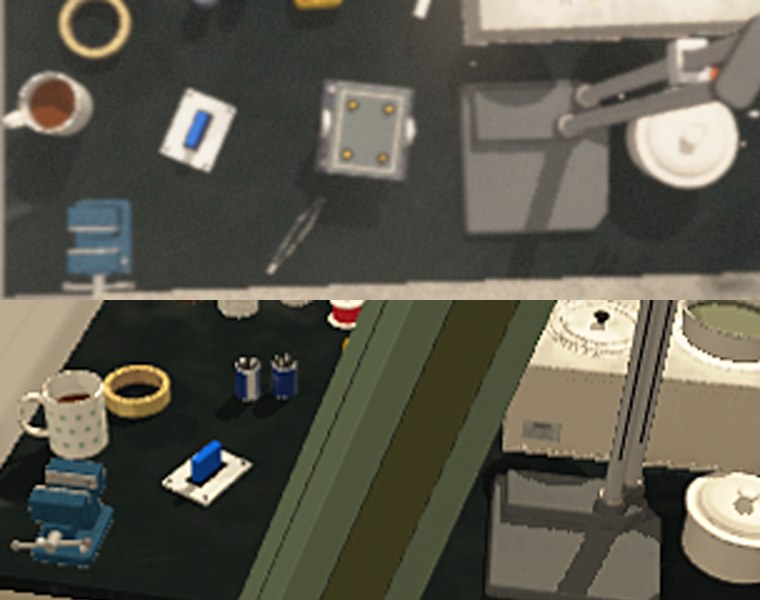

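```bash
cat >> h.py <<'E'
from scipy.spatial.transform import Rotation as R
def q2R(q): return R.from_quat([q[1],q[2],q[3],q[0]])
def rows(pos,Rt=None,cmd=None):
    """units from the present pose (or commanded cmd=(p,R)) to world target TCP"""
    from cell import status
    s=status.sense();p,Rc=(s['tool_pos'],q2R(s['tool_rot'])) if cmd is None else cmd
    d=Rc.inv().apply(np.array(pos)-p)/.04
    w=np.degrees((Rc.inv()*Rt).as_rotvec())/5 if Rt is not None else np.zeros(3)
    return np.round(np.r_[d,w],3)
def tool(xaz_y,tilt_R=None):
    """tool pointing down with tool y at azimuth (deg)"""
    a=np.radians(xaz_y);y=np.array([np.cos(a),np.sin(a),0]);z=np.array([0,0,-1.])
    return R.from_matrix(np.c_[np.cross(y,z),y,z])
E
python3 -c "
from h import *
t=ld('top0')
print('column',onz(t,[[416.8,215],[423,204]],.03), 'clip',onz(t,[[490,190]],.6))
print('pins',onz(t,[[330.8,206.6],[345.2,206.6],[328.8,227],[343.2,227.8]],.09))"
python3 -m pendant '[{"dy":-2,"dz":-1},{"dy":-5.4,"dz":-1},{"dy":-5.4,"dz":-1},{"dy":-5.4,"dz":-1},{"dy":-5.4,"dz":-1},{"dy":-5.4,"dz":-1},{"dx":1,"dy":-5.4,"dz":-1,"wz":-1.2},{"dx":2,"dy":-5.6,"dz":-1,"wz":-2.4},{"dx":3,"dy":-5.9,"dz":-1,"wz":-3.7},{"dx":3.8,"dy":-6.2,"dz":-1,"wz":-5}]'
```

```text
column [[ 0.52775819 -0.27553942  0.03      ]
 [ 0.56540145 -0.29920944  0.03      ]] clip [[ 0.54561648 -0.28776594  0.6       ]]
pins [[ 0.56019861  0.02497854  0.09      ]
 [ 0.55889451 -0.02293075  0.09      ]
 [ 0.49278082  0.03379345  0.09      ]
 [ 0.48880541 -0.01375786  0.09      ]]schema error: expected keys fingers, dx, dy, dz, wx, wy, wz
```

```bash
python3 -m pendant '[{"fingers":0,"dx":0,"dy":-2,"dz":-1,"wx":0,"wy":0,"wz":0},{"fingers":0,"dx":0,"dy":-5.4,"dz":-1,"wx":0,"wy":0,"wz":0},{"fingers":0,"dx":0,"dy":-5.4,"dz":-1,"wx":0,"wy":0,"wz":0},{"fingers":0,"dx":0,"dy":-5.4,"dz":-1,"wx":0,"wy":0,"wz":0},{"fingers":0,"dx":0,"dy":-5.4,"dz":-1,"wx":0,"wy":0,"wz":0},{"fingers":0,"dx":0,"dy":-5.4,"dz":-1,"wx":0,"wy":0,"wz":0},{"fingers":0,"dx":1,"dy":-5.4,"dz":-1,"wx":0,"wy":0,"wz":-1.2},{"fingers":0,"dx":2,"dy":-5.6,"dz":-1,"wx":0,"wy":0,"wz":-2.4},{"fingers":0,"dx":3,"dy":-5.9,"dz":-1,"wx":0,"wy":0,"wz":-3.7},{"fingers":0,"dx":3.8,"dy":-6.2,"dz":-1,"wx":0,"wy":0,"wz":-5}]'
python3 -c "
from h import *
print(rows([.31,-.18,.29],tool(-10)));print(rows([.36,0.0,.30],tool(40)))"
```

```text
t: 0.93
tool_pos: [0.2781, -0.2303, 0.2714]
tool_rot: [0.0, 0.905, 0.426, 0.001]
wrist_force: [0.8, -0.1, -0.2]
grip_width: 1.0
grasp_force: 0.0
[ 1.477e+00 -1.850e-01 -4.650e-01  1.400e-02 -4.000e-03 -5.918e+00]
[ 5.7420e+00 -2.0900e+00 -7.1400e-01  1.5000e-02  3.0000e-03 -1.5918e+01]
```

```bash
python3 -m pendant '[{"fingers":0,"dx":1,"dy":0,"dz":-0.5,"wx":0,"wy":0,"wz":-1.4},{"fingers":0,"dx":2,"dy":-0.3,"dz":-0.7,"wx":0,"wy":0,"wz":-2.8},{"fingers":0,"dx":3,"dy":-0.6,"dz":-0.7,"wx":0,"wy":0,"wz":-4.2},{"fingers":0,"dx":4,"dy":-1.0,"dz":-0.7,"wx":0,"wy":0,"wz":-5.6},{"fingers":0,"dx":5,"dy":-1.5,"dz":-0.7,"wx":0,"wy":0,"wz":-7},{"fingers":0,"dx":5.7,"dy":-2.1,"dz":-0.7,"wx":0,"wy":0,"wz":-8.4},{"fingers":0,"dx":5.7,"dy":-2.1,"dz":-0.7,"wx":0,"wy":0,"wz":-9.8},{"fingers":0,"dx":5.7,"dy":-2.1,"dz":-0.7,"wx":0,"wy":0,"wz":-11.2},{"fingers":0,"dx":5.7,"dy":-2.1,"dz":-0.7,"wx":0,"wy":0,"wz":-12.6},{"fingers":0,"dx":5.7,"dy":-2.1,"dz":-0.7,"wx":0,"wy":0,"wz":-14}]'
python3 - <<'E'
from h import *
from cell import status,viewer
print(status.sense()['joints'])
f=viewer.grab_frame('wrist');print(f['fov_y'],f['k1'],np.round(f['extrinsics'],3).tolist())
for z in (.085,0): print(onz(f,[[0,0],[640,0],[640,400],[0,400],[320,200]],z).round(3).tolist())
print(rows([.37,0.0,.36],tool(80)),proj(f,[.53,0,.085]))
E
```

```text
t: 1.77
tool_pos: [0.3583, -0.002, 0.299]
tool_rot: [-0.0, 0.496, 0.869, -0.0]
wrist_force: [0.5, -0.6, 0.5]
grip_width: 1.0
grasp_force: 0.0
[-3.74765088e-02 -7.41831186e-02  1.85886556e+00 -1.74793585e-04
  1.35729954e+00 -5.71339517e-01]
59.28235892437148 0.006496104602193878 [[0.861, -0.491, -0.133, 0.324], [0.508, 0.831, 0.225, 0.055], [0.0, -0.262, 0.965, 0.441], [0.0, 0.0, 0.0, 1.0]]
[[0.031, -0.011, 0.085], [0.527, 0.282, 0.085], [0.841, -0.044, 0.085], [0.165, -0.443, 0.085], [0.374, -0.025, 0.085]]
[[-0.04, -0.027, 0.0], [0.576, 0.336, 0.0], [0.964, -0.067, 0.0], [0.127, -0.561, -0.0], [0.386, -0.044, 0.0]]
[-1.020e-01  2.780e-01 -1.524e+00 -3.000e-03 -3.000e-03 -9.847e+00] [[455.15920712 251.57487306]]
```

Run:
```python
from h import *
from cell import status,viewer
f=viewer.grab_frame('wrist');pickle.dump(f,open('pics/w1.pkl','wb'))
cv2.imwrite('pics/w1.png',f['color'])
print(rows([.45,0.14,.30],tool(66.7)))
```

```text
[ 1.926e+00  3.770e+00 -2.400e-02 -3.000e-03 -2.000e-03 -7.308e+00]
```

View pics/w1.png

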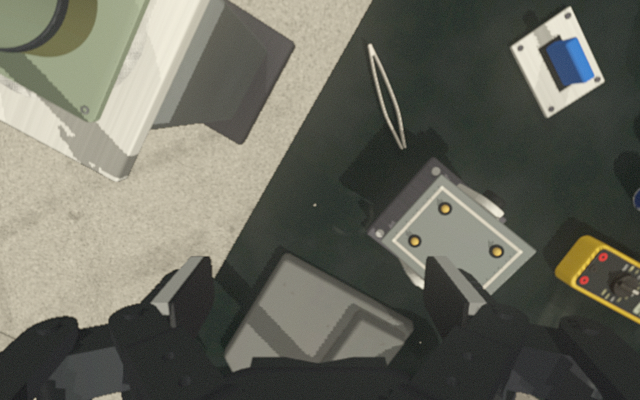

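The wrist view shows three pins at about (446,209), (415,241) and (497,251). The fourth is hidden by a finger. The plate is at about (558,62). Next I'll take an oblique view from the far-left side, which is sensitive to the tilt.

Run:
```python
from h import *
h=np.array([-.5,-.866,0]);u=np.array([0,0,1.]);x=.707*(h+u);z=.707*(h-u);y=np.cross(z,x)
Rt=R.from_matrix(np.c_[x,y,z]);r=rows([.583,.107,.24],Rt);print(r,np.linalg.norm(r[3:])*5)
```

```text
[ -0.458   6.231   1.475   9.326   5.399 -22.519] 124.82275814129407
```

```bash
python3 -m pendant '[{"fingers":0,"dx":0,"dy":0.6,"dz":0,"wx":0.5,"wy":0.3,"wz":-1.25},{"fingers":0,"dx":0,"dy":1.2,"dz":0,"wx":1.04,"wy":0.6,"wz":-2.5},{"fingers":0,"dx":-0.1,"dy":1.9,"dz":0,"wx":1.55,"wy":0.9,"wz":-3.75},{"fingers":0,"dx":-0.1,"dy":2.6,"dz":0,"wx":2.07,"wy":1.2,"wz":-5},{"fingers":0,"dx":-0.2,"dy":3.3,"dz":0,"wx":2.6,"wy":1.5,"wz":-6.25},{"fingers":0,"dx":-0.2,"dy":4.0,"dz":0,"wx":3.1,"wy":1.8,"wz":-7.5},{"fingers":0,"dx":-0.3,"dy":4.6,"dz":0,"wx":3.6,"wy":2.1,"wz":-8.75},{"fingers":0,"dx":-0.4,"dy":5.2,"dz":0.2,"wx":4.14,"wy":2.4,"wz":-10},{"fingers":0,"dx":-0.4,"dy":5.8,"dz":0.5,"wx":4.65,"wy":2.7,"wz":-11.25},{"fingers":0,"dx":-0.45,"dy":6.2,"dz":0.8,"wx":5.2,"wy":3.0,"wz":-12.5}]'
python3 - <<'E'
from h import *
from cell import status
print(status.sense()['joints'])
h=np.array([-.5,-.866,0]);u=np.array([0,0,1.]);x=.707*(h+u);z=.707*(h-u);y=np.cross(z,x)
Rt=R.from_matrix(np.c_[x,y,z]);r=rows([.583,.107,.24],Rt);print(r,np.linalg.norm(r[3:])*5)
E
```

```text
t: 2.7
tool_pos: [0.5839, 0.1072, 0.2658]
tool_rot: [-0.213, -0.035, 0.968, -0.124]
wrist_force: [-0.6, -0.5, -0.2]
grip_width: 0.999
grasp_force: 0.0
[ 0.24277774  0.58848919  1.13236673 -0.15918651  1.89410465 -1.4141474 ]
[ -0.252   0.144   0.576   4.126   2.374 -10.005] 55.39850562063926
```

```bash
python3 -m pendant '[{"fingers":0,"dx":0,"dy":0,"dz":0,"wx":0.5,"wy":0.3,"wz":-1.25},{"fingers":0,"dx":0,"dy":0,"dz":0,"wx":1.0,"wy":0.6,"wz":-2.5},{"fingers":0,"dx":-0.1,"dy":0,"dz":0.2,"wx":1.5,"wy":0.9,"wz":-3.75},{"fingers":0,"dx":-0.1,"dy":0,"dz":0.4,"wx":2.0,"wy":1.2,"wz":-5},{"fingers":0,"dx":-0.2,"dy":0,"dz":0.5,"wx":2.5,"wy":1.5,"wz":-6.2},{"fingers":0,"dx":-0.2,"dy":0,"dz":0.5,"wx":3.1,"wy":1.8,"wz":-7.5},{"fingers":0,"dx":-0.2,"dy":0,"dz":0.5,"wx":3.6,"wy":2.1,"wz":-8.7},{"fingers":0,"dx":-0.2,"dy":0,"dz":0.5,"wx":4.1,"wy":2.4,"wz":-10}]'
python3 - <<'E'
from h import *
from cell import status,viewer
import time
print(status.sense()['joints'])
f=viewer.grab_frame('wrist');f=viewer.grab_frame('wrist');pickle.dump(f,open('pics/w2.pkl','wb'));cv2.imwrite('pics/w2.png',f['color'])
E
```

```text
t: 3.37
tool_pos: [0.5813, 0.1014, 0.2452]
tool_rot: [-0.333, -0.462, 0.8, -0.191]
wrist_force: [0.0, 0.7, -0.0]
grip_width: 1.003
grasp_force: 0.0
[ 0.38783521  0.65695533  1.19317703 -0.47832675  1.92358102 -2.24878176]
```

View pics/w2.png

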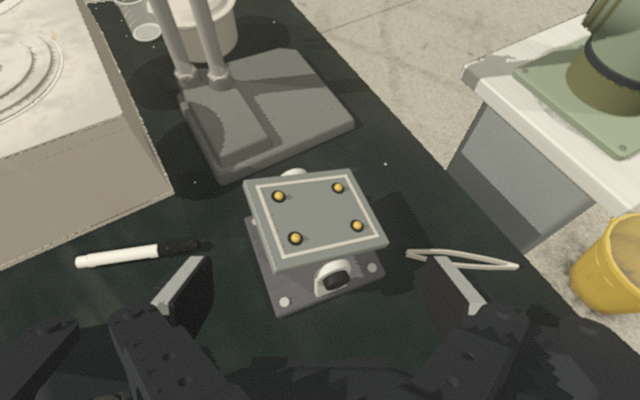

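The oblique view shows all four pins: (278,196), (338,188), (357,226) and (295,239). The white outline is fully visible.

```bash
cat > fit.py <<'E'
from h import *
from scipy.optimize import least_squares
PX=np.array([[-34,24],[-34,-24],[34,24],[34,-24]])/1000
CX=np.array([[-49.5,37.5],[-49.5,-37.5],[49.5,37.5],[49.5,-37.5]])/1000
def pose(p):
    Rf=R.from_euler('z',p[2])*R.from_euler('y',-p[3]);return Rf,np.array([p[0],p[1],.066])+Rf.apply([0,0,.022])
def blobs(f,x0,y0,x1,y1):
    h=cv2.cvtColor(f['color'],cv2.COLOR_BGR2HSV)[y0:y1,x0:x1]
    m=cv2.inRange(h,(12,110,70),(32,255,255));n,_,st,c=cv2.connectedComponentsWithStats(m)
    return [(c[i]+[x0,y0]).round(2) for i in range(1,n) if st[i,4]>=4]
def corners(f,x0,y0,x1,y1,lo=185):
    g=cv2.inRange(f['color'],(lo-20,lo-5,lo-5),(255,255,255))[y0:y1,x0:x1]
    cs,hi=cv2.findContours(g,cv2.RETR_CCOMP,1)
    k=[c for c,h in zip(cs,hi[0]) if h[3]>=0];c=max(k,key=cv2.contourArea);print('hole area',cv2.contourArea(c))
    q=cv2.approxPolyDP(c,.04*cv2.arcLength(c,True),True).reshape(-1,2);return q+[x0,y0]
E
python3 - <<'E'
from fit import *
a=ld('w1');b=ld('w2');t=ld('top0')
print('w1',blobs(a,390,180,520,280));print('w2',blobs(b,250,170,390,260));print('top',blobs(t,320,198,355,235))
for f,bx in((a,(390,170,530,290)),(b,(245,168,385,262))):
  for lo in(165,180,195):
    try: print(lo,corners(f,*bx,lo=lo).tolist())
    except Exception as e: print(lo,e)
E
```

```text
w1 [array([445. , 208.5]), array([414.37, 241.  ]), array([496.67, 251.38])]
w2 [array([337.65, 187.18]), array([278.17, 195.28]), array([356.67, 224.87]), array([294.98, 237.41])]
top [array([331. , 206.5]), array([345.  , 208.29]), array([328.12, 226.12]), array([342.5, 227.5])]
165 max() iterable argument is empty
180 max() iterable argument is empty
195 max() iterable argument is empty
hole area 5886.0
165 [[344, 177], [374, 234], [285, 254], [260, 188]]
hole area 6048.5
180 [[344, 176], [375, 233], [285, 255], [259, 188]]
195 max() iterable argument is empty
```

Run:
```python
from fit import *
a=ld('w1');b=ld('w2');t=ld('top0')
pins={'w2':(b,[[356.67,224.87],[337.65,187.18],[294.98,237.41],[278.17,195.28]],[0,1,2,3]),
'w1':(a,[[445,208.5],[414.4,241],[496.7,251.4]],[0,1,2]),'top':(t,[[328.1,226.1],[342.5,227.5],[331,206.5],[345,208.3]],[0,1,2,3])}
cor=np.array([[374,233],[344,177],[285.5,254],[260,188.5]])
def res(p,use,split=False):
    Rf,c=pose(p);o=[]
    for n in use:
        f,uv,i=pins[n];P=c+Rf.apply(np.c_[PX[i],np.full(len(i),p[4])]);s={'w2':1,'w1':1,'top':.5}[n]
        o.append((proj(f,P)-uv).ravel()*s)
        if n=='w2': o.append((proj(f,c+Rf.apply(np.c_[CX,np.zeros(4)]))-cor).ravel())
    o.append([(p[4]-.003)/.001])
    return np.concatenate(o)
for use in(['w2'],['w1','w2'],['w1','w2','top']):
    r=least_squares(res,[.52,0,-.08,.35,.003],args=(use,));p=r.x
    print(use,np.round(p[:2],4),np.degrees(p[2:4]).round(2),p[4].round(4),'rms',np.sqrt(np.mean(r.fun**2)).round(2),pose(p)[1].round(4))
    print(np.round(r.fun[:16],1))
# free PnP from w2
k,d=K(b);obj=np.r_[np.c_[PX,np.full(4,.003)],np.c_[CX,np.zeros(4)]];im=np.r_[pins['w2'][1],cor]
ok,rv,tv=cv2.solvePnP(obj,im,k,d);M=np.diag([1,-1,-1.]);E=b['extrinsics'];Rw=E[:3,:3]@M@cv2.Rodrigues(rv)[0];print('pnp',Rw.round(3),E[:3,:3]@M@tv.ravel()+E[:3,3])
# plate grip from w1 
h=cv2.cvtColor(a['color'],cv2.COLOR_BGR2HSV)
m=cv2.inRange(h,(0,0,120),(180,70,255))[0:125,500:615];m|=cv2.inRange(h,(100,120,40),(130,255,255))[0:125,500:615]
ct=max(cv2.findContours(m,0,1)[0],key=cv2.contourArea);q=cv2.boxPoints(cv2.minAreaRect(ct))+[500,0];P=onz(a,q,.006);print(q,P.round(4),P.mean(0))
```

```text
['w2'] [0.5317 0.0058] [-7.25 20.  ] 0.0019 rms 0.74 [0.5243 0.0068 0.0867]
[ 0.5 -0.4 -0.2 -0.3  1.1 -0.2  0.2 -0.1  0.8  1.1 -0.4 -0.3 -0.6  0.9
 -1.5 -1.2]
['w1', 'w2'] [0.5316 0.0054] [-7.34 19.87] 0.0017 rms 0.75 [0.5242 0.0064 0.0867]
[-0.1 -0.7  0.5 -0.3  0.8 -1.1  0.3 -0.6 -0.3 -0.5  0.8 -0.4  0.1 -0.3
  0.7  0.8]
['w1', 'w2', 'top'] [0.5316 0.0054] [-7.35 19.86] 0.0017 rms 0.65 [0.5242 0.0064 0.0867]
[-0.1 -0.7  0.5 -0.3  0.8 -1.   0.3 -0.6 -0.3 -0.5  0.8 -0.4  0.1 -0.3
  0.6  0.8]
pnp [[ 0.94   0.135 -0.313]
 [-0.129  0.991  0.04 ]
 [ 0.316  0.003  0.949]] [0.52280786 0.0037562  0.07972684]
[[505.09506035  38.89042282]
 [570.16110229   5.37155151]
 [610.98330688  84.61465454]
 [545.91726685 118.13352966]] [[0.4685 0.2269 0.006 ]
 [0.5088 0.2902 0.006 ]
 [0.6058 0.2509 0.006 ]
 [0.5658 0.183  0.006 ]] [0.53722732 0.23773196 0.006     ]
```

Run:
```python
from h import *
r=rows([.5375,.2377,.16],tool(66.8));print(r,np.linalg.norm(r[3:])*5)
```

```text
[-3.188  2.623 -0.183 -6.491 -7.369 15.674] 92.4810139974687
```

```bash
python3 -m pendant '[{"fingers":0,"dx":-0.3,"dy":0.3,"dz":-0.4,"wx":-0.48,"wy":-0.55,"wz":1.17},{"fingers":0,"dx":-0.6,"dy":0.6,"dz":-0.6,"wx":-0.97,"wy":-1.1,"wz":2.35},{"fingers":0,"dx":-1,"dy":0.9,"dz":-0.6,"wx":-1.46,"wy":-1.65,"wz":3.5},{"fingers":0,"dx":-1.4,"dy":1.2,"dz":-0.6,"wx":-1.95,"wy":-2.2,"wz":4.7},{"fingers":0,"dx":-1.8,"dy":1.5,"dz":-0.5,"wx":-2.43,"wy":-2.76,"wz":5.87},{"fingers":0,"dx":-2.2,"dy":1.8,"dz":-0.4,"wx":-2.9,"wy":-3.3,"wz":7.05},{"fingers":0,"dx":-2.6,"dy":2.1,"dz":-0.3,"wx":-3.4,"wy":-3.87,"wz":8.2},{"fingers":0,"dx":-2.9,"dy":2.4,"dz":-0.2,"wx":-3.9,"wy":-4.4,"wz":9.4},{"fingers":0,"dx":-3.19,"dy":2.62,"dz":-0.2,"wx":-4.4,"wy":-5,"wz":10.6},{"fingers":0,"dx":-3.19,"dy":2.62,"dz":-0.2,"wx":-4.9,"wy":-5.5,"wz":11.7}]'
python3 - <<'E'
from h import *
r=rows([.5375,.2377,.14],tool(66.8));print(r,np.linalg.norm(r[3:])*5)
E
```

```text
t: 4.3
tool_pos: [0.5376, 0.238, 0.1605]
tool_rot: [-0.094, 0.035, 0.994, -0.05]
wrist_force: [0.8, -0.5, -0.3]
grip_width: 1.0
grasp_force: 0.0
[-0.092  0.047  0.503 -1.566 -1.9    3.83 ] 22.765794517213756
```

```bash
python3 -m pendant '[{"fingers":0,"dx":0,"dy":0,"dz":0.1,"wx":-0.45,"wy":-0.5,"wz":1.1},{"fingers":0,"dx":0,"dy":0,"dz":0.2,"wx":-0.9,"wy":-1.0,"wz":2.2},{"fingers":0,"dx":-0.1,"dy":0.05,"dz":0.3,"wx":-1.3,"wy":-1.5,"wz":3.2},{"fingers":0,"dx":-0.1,"dy":0.05,"dz":0.4,"wx":-1.57,"wy":-1.9,"wz":3.83},{"fingers":0,"dx":-0.1,"dy":0.05,"dz":0.5,"wx":-1.57,"wy":-1.9,"wz":3.83},{"fingers":0,"dx":-0.1,"dy":0.05,"dz":0.5,"wx":-1.57,"wy":-1.9,"wz":3.83}]'
python3 - <<'E'
from h import *
from cell import viewer
f=viewer.grab_frame('wrist');f=viewer.grab_frame('wrist');pickle.dump(f,open('pics/w3.pkl','wb'));cv2.imwrite('pics/w3.png',f['color'])
print(rows([.5375,.2377,.012],tool(66.8)))
print(proj(f,[[.5375,.2377,.042],[.5375,.2377,.006]]))
h=cv2.cvtColor(f['color'],cv2.COLOR_BGR2HSV);m=cv2.inRange(h,(104,150,50),(125,255,255));n,_,st,c=cv2.connectedComponentsWithStats(m)
print([(st[i].tolist(),c[i].round(1)) for i in range(1,n) if st[i,4]>60])
E
```

```text
t: 4.8
tool_pos: [0.5382, 0.2361, 0.1412]
tool_rot: [-0.001, 0.197, 0.98, -0.001]
wrist_force: [0.4, 0.4, 0.1]
grip_width: 0.998
grasp_force: 0.0
[ 0.051  0.005  3.24  -0.007 -0.004  0.11 ]
[[319.20312273 201.4904953 ]
 [319.0827939  189.9629053 ]]
[]
```

View pics/w3.png

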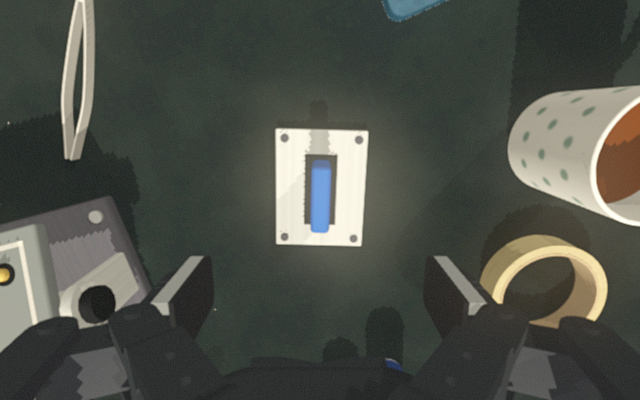

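The plate sits centred below the tool. Its corners are about (276,128), (368,130), (363,246) and (277,245), and the grip is at (320,197).

Run:
```python
from h import *
f=ld('w3');c=f['color'][110:265,255:390]
m=cv2.inRange(c,(140,140,140),(255,255,255));ct=max(cv2.findContours(m,0,1)[0],key=cv2.contourArea)
q=cv2.approxPolyDP(cv2.convexHull(ct),8,True).reshape(-1,2)+[255,110];P=onz(f,q,.006);print(q.tolist(),P.round(4),P.mean(0))
for i in range(len(P)):
    d=P[(i+1)%len(P)]-P[i];print(np.degrees(np.arctan2(d[1],d[0])).round(1),np.linalg.norm(d).round(4))
h=cv2.cvtColor(c,cv2.COLOR_BGR2HSV);m=cv2.inRange(h,(95,90,150),(130,255,255));ct=max(cv2.findContours(m,0,1)[0],key=cv2.contourArea)
r=cv2.minAreaRect(ct);print(r,onz(f,[np.array(r[0])+[255,110]],.042))
```

```text
[[277, 128], [368, 132], [359, 246], [276, 243]] [[0.4797 0.2267 0.006 ]
 [0.5096 0.2904 0.006 ]
 [0.5954 0.2501 0.006 ]
 [0.5658 0.1865 0.006 ]] [0.5376132 0.2384105 0.006    ]
64.8 0.0704
-25.2 0.0947
-114.9 0.0701
155.0 0.0951
((65.12763214111328, 88.6709213256836), (18.889509201049805, 65.09718322753906), 1.9091525077819824) [[0.53584439 0.2391016  0.042     ]]
```

```bash
python3 -m pendant '[{"fingers":0,"dx":0.05,"dy":0.02,"dz":0.6,"wx":0,"wy":0,"wz":0.48},{"fingers":0,"dx":0.05,"dy":0.02,"dz":1.2,"wx":0,"wy":0,"wz":0.48},{"fingers":0,"dx":0.05,"dy":0.02,"dz":1.8,"wx":0,"wy":0,"wz":0.48},{"fingers":0,"dx":0.05,"dy":0.02,"dz":2.3,"wx":0,"wy":0,"wz":0.48},{"fingers":0,"dx":0.05,"dy":0.02,"dz":2.7,"wx":0,"wy":0,"wz":0.48},{"fingers":0,"dx":0.05,"dy":0.02,"dz":3,"wx":0,"wy":0,"wz":0.48},{"fingers":0,"dx":0.05,"dy":0.02,"dz":3.2,"wx":0,"wy":0,"wz":0.48},{"fingers":0,"dx":0.05,"dy":0.02,"dz":3.2,"wx":0,"wy":0,"wz":0.48}]' 20
python3 -c "
from h import *
print(rows([.5375,.2385,.012],tool(64.9)))"
```

```text
t: 5.57
tool_pos: [0.5368, 0.2381, 0.0117]
tool_rot: [-0.001, 0.216, 0.976, -0.001]
wrist_force: [-0.2, -0.6, 0.2]
grip_width: 1.001
grasp_force: 0.0
[-0.012  0.017 -0.007 -0.035 -0.025  0.021]
```

```bash
R='x'; python3 -m pendant '[{"fingers":100,"dx":0,"dy":0.02,"dz":0,"wx":0,"wy":0,"wz":0},{"fingers":160,"dx":0,"dy":0.02,"dz":0,"wx":0,"wy":0,"wz":0},{"fingers":255,"dx":0,"dy":0.02,"dz":0,"wx":0,"wy":0,"wz":0},{"fingers":255,"dx":0,"dy":0.02,"dz":0,"wx":0,"wy":0,"wz":0},{"fingers":255,"dx":0,"dy":0.02,"dz":0,"wx":0,"wy":0,"wz":0},{"fingers":255,"dx":0,"dy":0.02,"dz":0,"wx":0,"wy":0,"wz":0},{"fingers":255,"dx":0,"dy":0.02,"dz":0,"wx":0,"wy":0,"wz":0},{"fingers":255,"dx":0,"dy":0.02,"dz":0,"wx":0,"wy":0,"wz":0},{"fingers":255,"dx":0,"dy":0.02,"dz":0,"wx":0,"wy":0,"wz":0},{"fingers":255,"dx":0,"dy":0.02,"dz":0,"wx":0,"wy":0,"wz":0}]' 30
```

```text
t: 6.4
tool_pos: [0.5377, 0.2392, 0.0141]
tool_rot: [0.0, 0.216, 0.976, -0.0]
wrist_force: [-1.6, -0.5, 5.1]
grip_width: 0.157
grasp_force: 31.2
```

```bash
python3 -m pendant '[{"fingers":255,"dx":0,"dy":0,"dz":0,"wx":0,"wy":0,"wz":0},{"fingers":255,"dx":0,"dy":0,"dz":0,"wx":0,"wy":0,"wz":0},{"fingers":255,"dx":0,"dy":0,"dz":0,"wx":0,"wy":0,"wz":0},{"fingers":255,"dx":0,"dy":0,"dz":0,"wx":0,"wy":0,"wz":0}]' 100
```

```text
t: 6.73
tool_pos: [0.5379, 0.2393, 0.0143]
tool_rot: [0.001, 0.216, 0.976, 0.0]
wrist_force: [-0.5, -0.2, 6.2]
grip_width: 0.145
grasp_force: 98.3
```

```bash
python3 -m pendant '[{"fingers":255,"dx":0,"dy":0,"dz":-0.1,"wx":0,"wy":0,"wz":0},{"fingers":255,"dx":0,"dy":0,"dz":-0.3,"wx":0,"wy":0,"wz":0},{"fingers":255,"dx":0,"dy":0,"dz":-0.9,"wx":0,"wy":0,"wz":0},{"fingers":255,"dx":0,"dy":0,"dz":-1.7,"wx":0,"wy":0,"wz":0},{"fingers":255,"dx":0,"dy":0,"dz":-2.6,"wx":0,"wy":0,"wz":0},{"fingers":255,"dx":0,"dy":0,"dz":-3.4,"wx":0,"wy":0,"wz":0},{"fingers":255,"dx":0,"dy":0,"dz":-4,"wx":0,"wy":0,"wz":0},{"fingers":255,"dx":0,"dy":0,"dz":-4,"wx":0,"wy":0,"wz":0}]' 100
python3 - <<'E'
from h import *
from cell import viewer
f=viewer.grab_frame('wrist');f=viewer.grab_frame('wrist');pickle.dump(f,open('pics/w4.pkl','wb'))
g=viewer.grab_frame('scene');pickle.dump(g,open('pics/s4.pkl','wb'))
cv2.imwrite('pics/w4.png',np.vstack([cv2.resize(f['color'],None,fx=.7,fy=.7),cv2.resize(g['color'][150:300,180:404],None,fx=2,fy=2)]))
E
```

```text
t: 7.4
tool_pos: [0.5401, 0.2403, 0.1794]
tool_rot: [0.004, 0.216, 0.976, 0.003]
wrist_force: [1.6, -0.2, -1.4]
grip_width: 0.147
grasp_force: 97.8
```

View pics/w4.png

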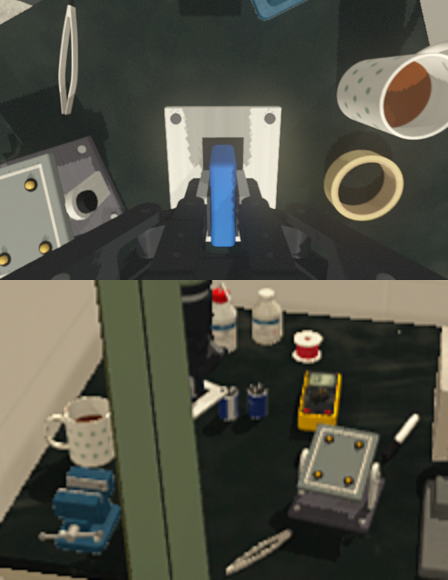

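The plate is held level below the fingers. Its upper edge is at about (236,153) to (401,153) in full-resolution pixels. The scene crop shows the fixture clear.

```bash
cat > inhand.py <<'E'
from h import *
def intool(f,uv,z,s):
    """ray hits with plane z (tool frame)"""
    Rt=q2R(s['tool_rot']);o,D=ray(f,uv);o=Rt.inv().apply(o-s['tool_pos']);D=Rt.inv().apply(D);return o+D*((z-o[2])/D[:,2])[:,None]
E
python3 - <<'E'
from inhand import *
from cell import status
s=status.sense();f=ld('w4');c=f['color']
m=cv2.inRange(c,(135,135,135),(255,255,255));m[:140]=0;m[:,:215]=0;m[:,420:]=0;m[300:]=0
ct=max(cv2.findContours(m,0,1)[0],key=cv2.contourArea).reshape(-1,2)
# subpixel-ish lines: top, left, right edges
top=[(x,np.nonzero(m[:,x])[0][0]) for x in range(250,390,4)]
L=[(np.nonzero(m[y])[0][0],y) for y in range(165,215,3)];Rr=[(np.nonzero(m[y])[0][-1],y) for y in range(165,205,3)]
top=np.array(top,float)-[0,.5];L=np.array(L,float)-[.5,0];Rr=np.array(Rr,float)+[.5,0]
for z in(.0083,.005,.0):
    T=intool(f,top,z,s);l=intool(f,L,z,s);r=intool(f,Rr,z,s)
    pT=np.polyfit(T[:,1],T[:,0],1);pl=np.polyfit(l[:,0],l[:,1],1);pr=np.polyfit(r[:,0],r[:,1],1)
    xm=.045
    print(z,'edge x',np.polyval(pT,0).round(4),'yaw deg',np.degrees(np.arctan([-pT[0],pl[0],pr[0]])).round(2),'y l/r at edge',np.polyval(pl,xm).round(4),np.polyval(pr,xm).round(4),'at .02',np.polyval(pl,.02).round(4),np.polyval(pr,.02).round(4))
print(s['tool_rot'])
E
```

```text
0.0083 edge x 0.046 yaw deg [-0.3   0.25 -0.2 ] y l/r at edge -0.0348 0.0381 at .02 -0.0349 0.0382
0.005 edge x 0.0464 yaw deg [-0.3   0.25 -0.2 ] y l/r at edge -0.034 0.0373 at .02 -0.0342 0.0374
0.0 edge x 0.047 yaw deg [-0.3   0.25 -0.2 ] y l/r at edge -0.0329 0.0361 at .02 -0.033 0.0362
[-0.00105055  0.21612944  0.97636359 -0.00104662]
```

```bash
cat > tgt.py <<'E'
from inhand import *
def target(h,dx=0,dy=0,yaw=-7.35,tilt=19.9,c=(.5242,.0064,.0867),px=-.001,d=.013):
    Rf=R.from_euler('z',yaw,degrees=True)*R.from_euler('y',-tilt,degrees=True)
    Rt=Rf*R.from_matrix(np.diag([-1.,1,-1]))
    return np.array(c)+Rf.apply([dx,dy,h])-Rt.apply([px,0,d]),Rt
E
python3 -c "
from tgt import *
for h in(.09,.03):
  p,Rt=target(h);print(p);r=rows(p,Rt);print(r,np.linalg.norm(r[3:])*5,np.linalg.norm(r[:3]))"
```

```text
[0.48849642 0.01100541 0.1832093 ]
[-1.315 -5.667 -0.259 -0.637 -3.971 -3.483] 26.601644216100627 5.823331950009376
[0.50875138 0.00839272 0.12679201]
[-1.804 -5.509  1.15  -0.637 -3.971 -3.483] 26.601644216100627 5.909822078540098
```

```bash
python3 -m pendant '[{"fingers":255,"dx":-0.1,"dy":-0.5,"dz":-0.2,"wx":-0.07,"wy":-0.44,"wz":-0.39},{"fingers":255,"dx":-0.3,"dy":-1.2,"dz":-0.3,"wx":-0.14,"wy":-0.88,"wz":-0.77},{"fingers":255,"dx":-0.45,"dy":-2,"dz":-0.3,"wx":-0.21,"wy":-1.32,"wz":-1.16},{"fingers":255,"dx":-0.65,"dy":-2.8,"dz":-0.3,"wx":-0.28,"wy":-1.76,"wz":-1.55},{"fingers":255,"dx":-0.8,"dy":-3.6,"dz":-0.3,"wx":-0.35,"wy":-2.2,"wz":-1.94},{"fingers":255,"dx":-1,"dy":-4.3,"dz":-0.3,"wx":-0.43,"wy":-2.65,"wz":-2.3},{"fingers":255,"dx":-1.15,"dy":-5,"dz":-0.26,"wx":-0.5,"wy":-3.1,"wz":-2.7},{"fingers":255,"dx":-1.3,"dy":-5.5,"dz":-0.26,"wx":-0.57,"wy":-3.55,"wz":-3.1},{"fingers":255,"dx":-1.32,"dy":-5.67,"dz":-0.26,"wx":-0.637,"wy":-3.97,"wz":-3.48},{"fingers":255,"dx":-1.32,"dy":-5.67,"dz":-0.26,"wx":-0.637,"wy":-3.97,"wz":-3.48}]'
python3 -c "
from tgt import *
from cell import status,viewer
for i in range(6): viewer.grab_frame('top')
s=status.sense();print(s['tool_pos'],s['joints'],s['wrist_force'],s['grasp_force'])
for h in(.09,.03):
  p,Rt=target(h);r=rows(p,Rt);print(r)"
```

```text
t: 8.38
tool_pos: [0.4853, 0.0096, 0.1807]
tool_rot: [0.17, 0.064, 0.983, -0.011]
wrist_force: [-1.6, 0.9, -2.1]
grip_width: 0.144
grasp_force: 98.1
[0.49022588 0.01196291 0.18377047] [ 0.03632927  0.07841697  2.06566344 -0.08960017  0.65503515 -1.34489655] [ 0.03797847  0.4555791  -1.96088693] 98.08377385139465
[ 0.042 -0.029 -0.     0.017  0.014  0.001]
[ 4.4e-02 -3.1e-02  1.5e+00  1.7e-02  1.4e-02  1.0e-03]
```

Orientation matches. I'll descend to about 30 mm off the face and compare the plate with the outline.

```bash
python3 -m pendant '[{"fingers":255,"dx":0.04,"dy":-0.03,"dz":0.4,"wx":0,"wy":0,"wz":0},{"fingers":255,"dx":0.04,"dy":-0.03,"dz":0.8,"wx":0,"wy":0,"wz":0},{"fingers":255,"dx":0.04,"dy":-0.03,"dz":1.2,"wx":0,"wy":0,"wz":0},{"fingers":255,"dx":0.04,"dy":-0.03,"dz":1.5,"wx":0,"wy":0,"wz":0},{"fingers":255,"dx":0.04,"dy":-0.03,"dz":1.5,"wx":0,"wy":0,"wz":0},{"fingers":255,"dx":0.04,"dy":-0.03,"dz":1.5,"wx":0,"wy":0,"wz":0}]'
python3 - <<'E'
from tgt import *
from cell import status,viewer
for i in range(3): f=viewer.grab_frame('wrist')
pickle.dump(f,open('pics/w5.pkl','wb'));g=viewer.grab_frame('scene');pickle.dump(g,open('pics/s5.pkl','wb'))
s=status.sense();pickle.dump(s,open('pics/st5.pkl','wb'));print(s['tool_pos'],s['wrist_force']);p,Rt=target(.03);print(rows(p,Rt))
cv2.imwrite('pics/w5.png',np.hstack([cv2.resize(f['color'][60:310,160:480],None,fx=1.6,fy=1.6)[:,:500],cv2.resize(g['color'][180:280,300:375],None,fx=4,fy=4)]))
E
```

```text
t: 9.18
tool_pos: [0.5085, 0.0082, 0.1266]
tool_rot: [0.173, 0.063, 0.983, -0.011]
wrist_force: [0.2, -0.3, -0.6]
grip_width: 0.143
grasp_force: 98.1
[0.50881889 0.00791522 0.12806911] [ 0.22510543 -0.41913514 -1.69627055]
[ 0.014  0.012  0.029  0.017  0.042 -0.005]
```

View pics/w5.png

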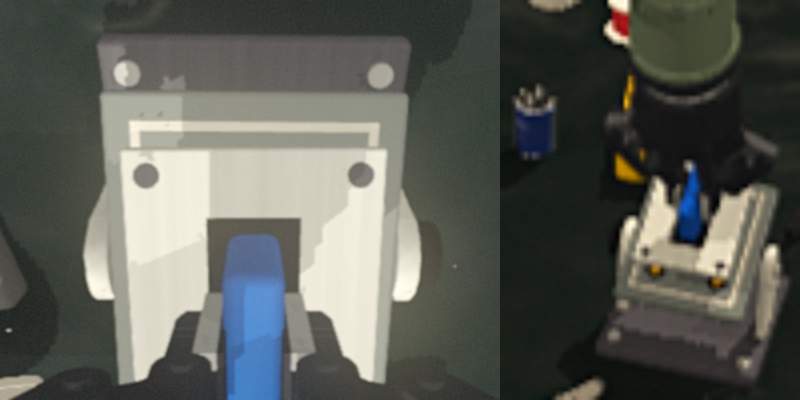

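The crop shows the plate edge from (121,150) to (387,150) and the outline's lower corners at about (130,121) and (380,121). The two look parallel. Next I'll measure the offset.

Run:
```python
from tgt import *
f=ld('w5');s=ld('st5');g=f['color'].min(2).astype(int)
def px(u,v): return u/1.6+160,v/1.6+60
# vertical profiles across lower outline and plate edge
def edge(prof,a,b,up=True):
    d=np.diff(prof[a:b]);i=(np.argmax(d) if up else np.argmin(d));return a+i+.5
cols=[c for c in range(248,392,6)]
ro=[];ri=[];rp=[]
for c in cols:
    p=g[:,c];o=edge(p,130,140);i=edge(p,int(o)+1,int(o)+8,False);e=edge(p,int(i)+2,160);ro.append(o);ri.append(i);rp.append(e)
print(np.round(ro,1)[::4],np.round(ri,1)[::4],np.round(rp,1)[::4])
print(g[128:160,300],g[142,232:252],g[142,386:402]);print(g[175,225:245],g[175,395:412])
zp=.007
P=intool(f,np.c_[cols,rp],zp,s);pp=np.polyfit(P[:,1],P[:,0],1);print('plate edge x',np.polyval(pp,0),'slope deg',np.degrees(pp[0]))
for h in(.028,.03,.032):
    O=intool(f,np.c_[cols,ri],.013+h,s);po=np.polyfit(O[:,1],O[:,0],1);print(h,'outline inner x',np.polyval(po,0),np.degrees(po[0]))
```

```text
[135.5 135.5 135.5 135.5 136.5 136.5] [141.5 141.5 141.5 141.5 142.5 142.5] [153.5 153.5 153.5 152.5 152.5 152.5]
[135 137 136 138 136 137 136 151 175 186 187 186 188 179 155 137 138 137
 139 138 139 141 137 138 148 163 181 188 187 186 187 187] [162 161 161 165 162 163 161 161 177 203 218 219 217 216 209 186 173 169
 172 171] [168 167 164 167 173 180 187 187 186 185 173 145 135 135 135 136]
[104 133 147 149 149 149 149 149 148 144 153 183 214 222 223 222 223 223
 219 203] [220 219 220 219 209 187 147 138 134 139 137 138 137 138 134 120  88]
plate edge x 0.048274985903851 slope deg 0.4446040555281649
0.028 outline inner x 0.04962997056705864 -0.5772737947155525
0.03 outline inner x 0.049440400399492435 -0.5772737947155281
0.032 outline inner x 0.04925083023192622 -0.5772737947154851
```

Run:
```python
from tgt import *
f=ld('w5');s=ld('st5');g=cv2.GaussianBlur(f['color'].min(2),(1,1),0).astype(float)
def cross(p,a,b,first=True):
    q=p[a:b];lv=(q.min()+q.max())/2;i=np.nonzero((q[:-1]-lv)*(q[1:]-lv)<=0)[0][0];return a+i+(lv-q[i])/(q[i+1]-q[i])
cols=np.arange(252,390,4)
o=np.array([cross(g[:,c],131,139) for c in cols]);i=np.array([cross(g[:,c],139,146) for c in cols]);p=np.array([cross(g[:,c],146,158) for c in cols])
def line(rows_,z):
    T=intool(f,np.c_[cols,rows_],z,s)
    k=np.polyfit(T[:,1],T[:,0],1);r=T[:,0]-np.polyval(k,T[:,1]);ok=abs(r)<.0005;k=np.polyfit(T[ok,1],T[ok,0],1);return k[1],np.degrees(k[0]),ok.sum()
print('plate',line(p,.007),'in',line(i,.043),'out',line(o,.043))
for y in (165,175,185,195,205):
    l=cross(g[y],229,241);r=cross(g[y],393,408);T=intool(f,[[l,y],[r,y]],.007,s);print(y,l,r,'plate y',T[:,1].round(4),T[:,1].mean().round(4),np.ptp(T[:,1]).round(4))
for y in(143,145,147):
    l=cross(g[y],243,250);r=cross(g[y],386,394);T=intool(f,[[l,y],[r,y]],.043,s);print(y,l,r,'outl y',T[:,1].round(4),T[:,1].mean().round(4),np.ptp(T[:,1]).round(4))
```

```text
plate (np.float64(0.04822333155241332), np.float64(0.41650897706642953), np.int64(35)) in (np.float64(0.04944624711066151), np.float64(-0.4600786349924708), np.int64(35)) out (np.float64(0.0525900669572195), np.float64(-0.5622060541563995), np.int64(35))
165 235.08333333333334 400.4864864864865 plate y [-0.0353  0.035 ] -0.0002 0.0703
175 236.01612903225808 400.25 plate y [-0.0352  0.0351] -0.0 0.0704
185 236.5344827586207 399.3333333333333 plate y [-0.0353  0.035 ] -0.0001 0.0703
195 237.04545454545453 398.61538461538464 plate y [-0.0353  0.035 ] -0.0002 0.0703
205 238.015625 398.48214285714283 plate y [-0.0352  0.0352] -0.0 0.0703
143 246.75 390.32608695652175 outl y [-0.0371  0.0375] 0.0002 0.0746
145 246.82608695652175 390.0625 outl y [-0.0371  0.0374] 0.0002 0.0745
147 246.7608695652174 390.0217391304348 outl y [-0.0372  0.0375] 0.0001 0.0747
```

```bash
python3 -m pendant '[{"fingers":255,"dx":0,"dy":0.01,"dz":0.15,"wx":0,"wy":0,"wz":0.15},{"fingers":255,"dx":0,"dy":0.01,"dz":0.3,"wx":0,"wy":0,"wz":0.15},{"fingers":255,"dx":0,"dy":0.01,"dz":0.45,"wx":0,"wy":0,"wz":0.15},{"fingers":255,"dx":0,"dy":0.01,"dz":0.5,"wx":0,"wy":0,"wz":0.15},{"fingers":255,"dx":0,"dy":0.01,"dz":0.5,"wx":0,"wy":0,"wz":0.15},{"fingers":255,"dx":0,"dy":0.01,"dz":0.5,"wx":0,"wy":0,"wz":0.15}]'
cat > chk.py <<'E'
from tgt import *
from cell import status,viewer
for i in range(3): f=viewer.grab_frame('wrist')
pickle.dump(f,open('pics/wl.pkl','wb'))
s=status.sense();pickle.dump(s,open('pics/stl.pkl','wb'));Rt=q2R(s['tool_rot'])
p,Rf=target(0);print('t',s['t'],'tool pos rel (d=.013 flush)',(Rf.inv().apply(s['tool_pos']-p)*1000).round(2),'rot',np.degrees((Rf.inv()*Rt).as_rotvec()).round(2),'F tool',Rt.inv().apply(s['wrist_force']).round(2),'M tool',Rt.inv().apply(s['moment']).round(3),'grip',s['grasp_force'],s['grip_width'])
E
python3 chk.py
```

```text
t: 9.88
tool_pos: [0.5151, 0.0072, 0.1079]
tool_rot: [0.173, 0.07, 0.982, -0.009]
wrist_force: [0.2, -0.6, -2.2]
grip_width: 0.144
grasp_force: 98.1
t 10.0333 tool pos rel (d=.013 flush) [-1.000e-02 -3.400e-01 -1.053e+01] rot [-0.07 -0.13  0.79] F tool [ 0.29 -0.36  2.52] M tool [ 0.033  0.256 -0.031] grip 98.14807176589966 0.14295599376122897
```

```bash
python3 -m pendant '[{"fingers":255,"dx":0,"dy":0,"dz":0.05,"wx":0,"wy":0,"wz":0},{"fingers":255,"dx":0,"dy":0,"dz":0.1,"wx":0,"wy":0,"wz":0},{"fingers":255,"dx":0,"dy":0,"dz":0.15,"wx":0,"wy":0,"wz":0},{"fingers":255,"dx":0,"dy":0,"dz":0.15,"wx":0,"wy":0,"wz":0}]' && python3 chk.py
```

```text
t: 10.37
tool_pos: [0.5175, 0.007, 0.1027]
tool_rot: [0.174, 0.07, 0.982, -0.009]
wrist_force: [-1.5, 0.1, 1.5]
grip_width: 0.146
grasp_force: 98.4
t 10.5167 tool pos rel (d=.013 flush) [-0.13 -0.31 -4.61] rot [-0.07 -0.15  0.79] F tool [ 1.04 -0.08 -0.83] M tool [ 0.044  0.254 -0.012] grip 98.3435869216919 0.1453623792581471
```

```bash
python3 -m pendant '[{"fingers":255,"dx":0,"dy":0,"dz":0.05,"wx":0,"wy":0,"wz":0},{"fingers":255,"dx":0,"dy":0,"dz":0.05,"wx":0,"wy":0,"wz":0},{"fingers":255,"dx":0,"dy":0,"dz":0.05,"wx":0,"wy":0,"wz":0}]' && python3 chk.py
```

```text
t: 10.77
tool_pos: [0.518, 0.0069, 0.1011]
tool_rot: [0.174, 0.07, 0.982, -0.009]
wrist_force: [-1.7, 0.9, 4.2]
grip_width: 0.144
grasp_force: 98.7
t 10.9167 tool pos rel (d=.013 flush) [-0.06 -0.3  -2.59] rot [-0.07 -0.14  0.79] F tool [ 1.68 -0.56 -4.13] M tool [0.04  0.353 0.004] grip 98.74648332595825 0.1452641561420317
```

Run:
```python
from h import *
f=ld('wl');cv2.imwrite('pics/wl1.png',cv2.resize(f['color'][90:240,210:430],None,fx=3.6,fy=3.6,interpolation=cv2.INTER_CUBIC))
```

```text
(no output)
```

View pics/wl1.png

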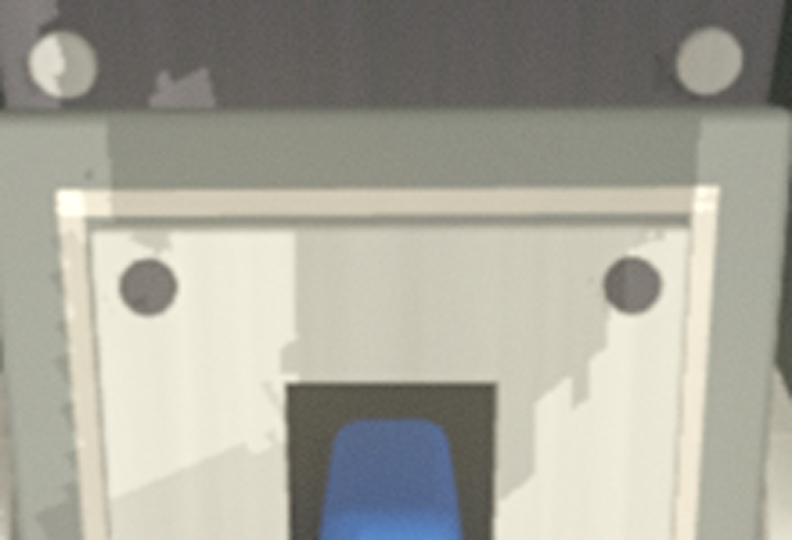

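The close view shows the plate square inside the outline and centred to about 0.2 mm side to side. The plate edge is at crop row 228 and the outline's inner edge at row 217. I'll check the slope-direction gap and press on.

```bash
python3 - <<'E'
from tgt import *
f=ld('wl');s=ld('stl')
print('plate',intool(f,[[300,90+228/3.6],[320,90+228/3.6]],.0095,s)[:,0],'outl',intool(f,[[300,90+217/3.6],[320,90+217/3.6]],.0175,s)[:,0])
E
python3 -m pendant '[{"fingers":255,"dx":0,"dy":0,"dz":0.02,"wx":0,"wy":0,"wz":0},{"fingers":255,"dx":0,"dy":0,"dz":0.05,"wx":0,"wy":0,"wz":0},{"fingers":255,"dx":0,"dy":0,"dz":0.05,"wx":0,"wy":0,"wz":0},{"fingers":255,"dx":0,"dy":0,"dz":0.05,"wx":0,"wy":0,"wz":0}]' && python3 chk.py
```

```text
plate [0.04765034 0.04764102] outl [0.04800427 0.04799457]
t: 11.25
tool_pos: [0.5186, 0.0069, 0.1003]
tool_rot: [0.174, 0.07, 0.982, -0.009]
wrist_force: [-8.8, 1.4, 17.1]
grip_width: 0.146
grasp_force: 101.4
t 11.4 tool pos rel (d=.013 flush) [-0.32 -0.25 -1.74] rot [-0.07 -0.18  0.79] F tool [  1.91   0.48 -19.02] M tool [ 0.159  1.138 -0.025] grip 101.33058428764343 0.14290003950310667
```

The reaction moment shows the lower edge touching first, about 1.2° off in tilt, and the plate sits about 1 mm down-slope. I'll back off slightly, correct both and press again.

```bash
python3 -m pendant '[{"fingers":255,"dx":0,"dy":0,"dz":-0.1,"wx":0,"wy":0,"wz":0},{"fingers":255,"dx":-0.03,"dy":0,"dz":-0.15,"wx":0,"wy":0.24,"wz":0},{"fingers":255,"dx":-0.03,"dy":0,"dz":-0.15,"wx":0,"wy":0.24,"wz":0},{"fingers":255,"dx":-0.03,"dy":0,"dz":-0.1,"wx":0,"wy":0.24,"wz":0},{"fingers":255,"dx":-0.03,"dy":0,"dz":-0.05,"wx":0,"wy":0.24,"wz":0},{"fingers":255,"dx":-0.03,"dy":0,"dz":-0.05,"wx":0,"wy":0.24,"wz":0}]' && python3 chk.py
python3 -m pendant '[{"fingers":255,"dx":0,"dy":0,"dz":0.02,"wx":0,"wy":0,"wz":0},{"fingers":255,"dx":0,"dy":0,"dz":0.05,"wx":0,"wy":0,"wz":0},{"fingers":255,"dx":0,"dy":0,"dz":0.05,"wx":0,"wy":0,"wz":0},{"fingers":255,"dx":0,"dy":0,"dz":0.05,"wx":0,"wy":0,"wz":0}]' && python3 chk.py
```

```text
t: 11.9
tool_pos: [0.5198, 0.0067, 0.1013]
tool_rot: [0.164, 0.07, 0.984, -0.009]
wrist_force: [-0.4, 0.1, 5.8]
grip_width: 0.146
grasp_force: 99.0
t 12.05 tool pos rel (d=.013 flush) [-1.81 -0.26 -2.53] rot [-0.09  0.98  0.79] F tool [-0.78  0.84 -5.61] M tool [ 0.012 -0.042  0.021] grip 98.9663028717041 0.14935684961517007
t: 12.38
tool_pos: [0.5201, 0.0067, 0.1004]
tool_rot: [0.164, 0.07, 0.984, -0.009]
wrist_force: [-4.6, 1.4, 11.6]
grip_width: 0.147
grasp_force: 100.3
t 12.5333 tool pos rel (d=.013 flush) [-1.82 -0.21 -1.28] rot [-0.09  0.96  0.78] F tool [  0.75   1.52 -12.92] M tool [ 0.16   0.27  -0.003] grip 100.31910538673401 0.14904691615140764
```

```bash
python3 -m pendant '[{"fingers":255,"dx":0,"dy":0,"dz":-0.04,"wx":0.04,"wy":0.1,"wz":0},{"fingers":255,"dx":-0.005,"dy":0,"dz":-0.04,"wx":0.04,"wy":0.13,"wz":0},{"fingers":255,"dx":-0.005,"dy":0,"dz":0,"wx":0.04,"wy":0.13,"wz":0},{"fingers":255,"dx":-0.005,"dy":0,"dz":0,"wx":0.04,"wy":0.13,"wz":0}]' && python3 chk.py
python3 -m pendant '[{"fingers":255,"dx":0,"dy":0,"dz":0.02,"wx":0,"wy":0,"wz":0},{"fingers":255,"dx":0,"dy":0,"dz":0.04,"wx":0,"wy":0,"wz":0},{"fingers":255,"dx":0,"dy":0,"dz":0.04,"wx":0,"wy":0,"wz":0},{"fingers":255,"dx":0,"dy":0,"dz":0.04,"wx":0,"wy":0,"wz":0}]' && python3 chk.py
```

```text
t: 12.87
tool_pos: [0.5201, 0.0067, 0.1006]
tool_rot: [0.158, 0.07, 0.985, -0.01]
wrist_force: [-7.3, 2.4, 13.4]
grip_width: 0.146
grasp_force: 100.9
t 13.0167 tool pos rel (d=.013 flush) [-1.84 -0.2  -1.46] rot [0.1  1.62 0.79] F tool [  2.11   0.67 -14.86] M tool [0.052 0.191 0.004] grip 100.91188073158264 0.14738298199584512
t: 13.35
tool_pos: [0.52, 0.0067, 0.1003]
tool_rot: [0.159, 0.07, 0.985, -0.01]
wrist_force: [-14.7, 2.1, 25.7]
grip_width: 0.145
grasp_force: 103.1
t 13.5 tool pos rel (d=.013 flush) [-1.71 -0.18 -1.18] rot [0.1  1.58 0.79] F tool [  6.34  -0.38 -30.22] M tool [ 0.09   0.424 -0.009] grip 103.12728524208069 0.14637231783383048
```

```bash
python3 -m pendant '[{"fingers":255,"dx":0,"dy":0,"dz":-0.008,"wx":0,"wy":0.03,"wz":0},{"fingers":255,"dx":0,"dy":0,"dz":-0.008,"wx":0,"wy":0.03,"wz":0},{"fingers":255,"dx":0,"dy":0,"dz":-0.008,"wx":0,"wy":0.03,"wz":0}]' && python3 chk.py
python3 - <<'E'
from h import *
from cell import viewer
f=ld('wl');g=viewer.grab_frame('scene');pickle.dump(g,open('pics/sl.pkl','wb'))
a=cv2.resize(f['color'][95:215,215:425],None,fx=3,fy=3,interpolation=cv2.INTER_CUBIC);b=cv2.resize(g['color'][218:278,318:378],(360,360),interpolation=cv2.INTER_CUBIC)[:, :160]
b=cv2.resize(g['color'][222:282,322:378],None,fx=3,fy=6,interpolation=cv2.INTER_CUBIC)
cv2.imwrite('pics/wl2.png',np.hstack([a,b]))
E
```

```text
t: 13.75
tool_pos: [0.52, 0.0068, 0.1004]
tool_rot: [0.158, 0.07, 0.985, -0.01]
wrist_force: [-13.9, 2.3, 24.1]
grip_width: 0.144
grasp_force: 102.5
t 13.9 tool pos rel (d=.013 flush) [-1.72 -0.19 -1.25] rot [0.1  1.74 0.78] F tool [  5.41   1.03 -26.43] M tool [0.03  0.288 0.008] grip 102.4816346168518 0.1454060553311638
```

View pics/wl2.png

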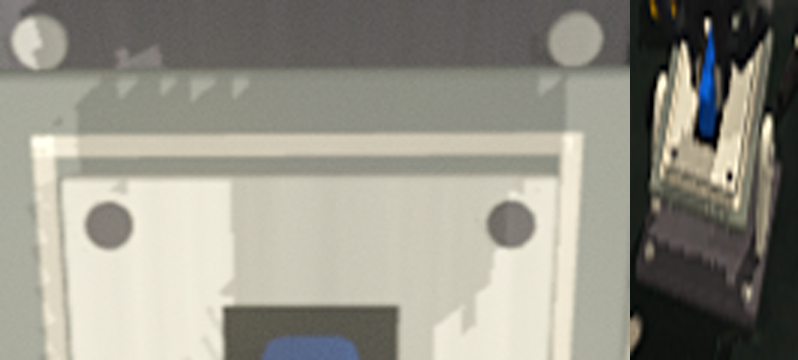

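The plate is square and centred across the face, with side gaps equal at crop columns 60/62 and 558/560. Next I'll compute the lower-edge gap from rows 155 and 178.

Run:
```python
from tgt import *
f=ld('wl');s=ld('stl')
for zp in (.0075,.009,.0105):
    for c in(270,320,370): print(zp,intool(f,[[c,95+177.5/3]],zp,s)[0,0].round(4),intool(f,[[c,95+155.5/3]],zp+.006,s)[0,0].round(4))
# same-plane measure of the plate width & outline width rows 165..
g=f['color'].min(2).astype(int)
print(g[140:160,300],g[140:160,260],g[140:160,380])
w0=ld('w5')
```

```text
0.0075 0.0476 0.05
0.0075 0.0475 0.05
0.0075 0.0475 0.0499
0.009 0.0474 0.0498
0.009 0.0473 0.0498
0.009 0.0473 0.0498
0.0105 0.0472 0.0497
0.0105 0.0471 0.0496
0.0105 0.0471 0.0496
[176 182 181 181 182 182 175 142 132 134 134 133 135 149 170 180 181 180
 182 182] [172 180 182 181 183 185 177 153 136 133 134 134 136 152 180 206 220 219
 218 219] [174 179 177 180 178 174 156 136 131 132 134 133 138 157 177 184 189 185
 187 188]
```

The plate is about 0.9 mm too far up-slope. I'll ease off 2 mm, shift down-slope and press again.

```bash
python3 -m pendant '[{"fingers":255,"dx":0,"dy":0,"dz":-0.06,"wx":0,"wy":0,"wz":0},{"fingers":255,"dx":0.022,"dy":0,"dz":-0.08,"wx":0,"wy":0,"wz":0},{"fingers":255,"dx":0.022,"dy":0,"dz":-0.08,"wx":0,"wy":0,"wz":0},{"fingers":255,"dx":0.022,"dy":0,"dz":-0.05,"wx":0,"wy":0,"wz":0},{"fingers":255,"dx":0.022,"dy":0,"dz":-0.02,"wx":0,"wy":0,"wz":0},{"fingers":255,"dx":0.022,"dy":0,"dz":0,"wx":0,"wy":0,"wz":0},{"fingers":255,"dx":0.022,"dy":0,"dz":0,"wx":0,"wy":0,"wz":0},{"fingers":255,"dx":0.022,"dy":0,"dz":0,"wx":0,"wy":0,"wz":0}]' && python3 chk.py
python3 - <<'E'
from tgt import *
f=ld('wl');s=ld('stl');g=f['color'].min(2).astype(float)
for c in(260,300,340,380):
    p=g[:,c];print(c,p[138:160].astype(int))
    q=p[138:160];lo=np.argmin(q);lv=158
    i=138+[k for k in range(lo) if q[k]>=lv>q[k+1]][-1];e=138+[k for k in range(lo,21) if q[k]<lv<=q[k+1]][0]
    u=i+(p[i]-lv)/(p[i]-p[i+1]);v=e+(lv-p[e])/(p[e+1]-p[e])
    x1=intool(f,[[c,v]],.009,s)[0,0];x2=intool(f,[[c,u]],.015,s)[0,0];print(u.round(2),v.round(2),'gap mm',((x2-x1)*1e3).round(2))
E
```

```text
t: 14.62
tool_pos: [0.5199, 0.0068, 0.1003]
tool_rot: [0.158, 0.07, 0.985, -0.01]
wrist_force: [-12.6, 1.8, 24.5]
grip_width: 0.144
grasp_force: 102.7
t 14.7667 tool pos rel (d=.013 flush) [-1.6  -0.17 -1.21] rot [0.1  1.67 0.78] F tool [  3.53   0.49 -26.93] M tool [0.144 0.03  0.039] grip 102.7263593673706 0.14742378052613497
260 [133 140 162 179 183 182 183 182 180 161 139 135 137 134 134 149 183 206
 219 219 219 220]Traceback (most recent call last):
  File "<stdin>", line 6, in <module>
IndexError: list index out of range
```

```bash
cat > gap.py <<'E'
from tgt import *
f=ld('wl');s=ld('stl');g=f['color'].min(2).astype(float)
for c in(260,300,340,380):
    q=g[140:160,c];lo=int(np.argmin(q[4:16]))+4;lv=157
    i=max(k for k in range(lo) if q[k]>=lv>q[k+1]);e=min(k for k in range(lo,19) if q[k]<lv<=q[k+1])
    u=140+i+(q[i]-lv)/(q[i]-q[i+1]);v=140+e+(lv-q[e])/(q[e+1]-q[e])
    x1=intool(f,[[c,v]],.009,s)[0,0];x2=intool(f,[[c,u]],.015,s)[0,0];print(c,u.round(2),v.round(2),'gap mm',((x2-x1)*1e3).round(2))
for y in (175,190):
    print(y,g[y,225:245].astype(int),g[y,392:412].astype(int))
E
python3 gap.py
```

```text
260 147.18 153.24 gap mm 1.91
300 146.74 153.37 gap mm 2.16
340 146.53 153.26 gap mm 2.21
380 146.22 153.05 gap mm 2.25
175 [158 159 177 200 209 207 201 196 197 179 153 176 208 220 219 215 214 218
 216 203] [210 217 216 215 216 215 213 196 182 198 213 213 213 213 204 177 160 158
 159 156]
190 [159 157 157 164 186 198 198 195 194 193 178 153 176 210 219 220 219 219
 219 218] [215 214 215 215 215 213 197 183 192 210 210 212 211 204 182 162 159 160
 160 159]
```

```bash
python3 -m pendant '[{"fingers":255,"dx":0,"dy":0,"dz":-0.08,"wx":0,"wy":0,"wz":0},{"fingers":255,"dx":0.02,"dy":0,"dz":-0.12,"wx":0,"wy":0,"wz":-0.05},{"fingers":255,"dx":0.02,"dy":0,"dz":-0.12,"wx":0,"wy":0,"wz":-0.05},{"fingers":255,"dx":0.02,"dy":0,"dz":-0.12,"wx":0,"wy":0,"wz":-0.05},{"fingers":255,"dx":0.02,"dy":0,"dz":-0.07,"wx":0,"wy":0,"wz":-0.05},{"fingers":255,"dx":0.02,"dy":0,"dz":-0.03,"wx":0,"wy":0,"wz":-0.05},{"fingers":255,"dx":0.02,"dy":0,"dz":0,"wx":0,"wy":0,"wz":-0.05},{"fingers":255,"dx":0.02,"dy":0,"dz":0,"wx":0,"wy":0,"wz":-0.05},{"fingers":255,"dx":0.02,"dy":0,"dz":0,"wx":0,"wy":0,"wz":-0.05}]' && python3 chk.py && python3 gap.py
```

```text
t: 15.52
tool_pos: [0.5182, 0.007, 0.0997]
tool_rot: [0.157, 0.068, 0.985, -0.01]
wrist_force: [-14.5, 3.8, 27.3]
grip_width: 0.147
grasp_force: 103.3
t 15.6667 tool pos rel (d=.013 flush) [ 0.2  -0.21 -1.25] rot [0.11 1.79 0.54] F tool [  5.13  -0.06 -30.5 ] M tool [0.072 0.092 0.019] grip 103.26815485954285 0.1469215248001709
260 150.77 153.32 gap mm 0.37
300 150.7 153.45 gap mm 0.45
340 150.68 153.36 gap mm 0.42
380 150.62 153.18 gap mm 0.37
175 [157 155 163 187 203 201 197 196 196 185 166 179 208 218 218 219 219 218
 217 202] [209 217 217 215 216 216 213 192 171 191 213 216 213 214 208 192 167 155
 159 159]
190 [160 158 159 163 188 211 209 201 194 194 184 164 176 207 219 219 218 220
 220 219] [214 214 215 215 216 212 198 177 190 209 214 212 212 209 193 166 159 161
 161 158]
```

```bash
python3 -m pendant '[{"fingers":255,"dx":0,"dy":0,"dz":-0.08,"wx":0,"wy":0,"wz":0},{"fingers":255,"dx":-0.027,"dy":0,"dz":-0.12,"wx":0,"wy":0,"wz":0},{"fingers":255,"dx":-0.027,"dy":0,"dz":-0.12,"wx":0,"wy":0,"wz":0},{"fingers":255,"dx":-0.027,"dy":0,"dz":-0.12,"wx":0,"wy":0,"wz":0},{"fingers":255,"dx":-0.027,"dy":0,"dz":-0.07,"wx":0,"wy":0,"wz":0},{"fingers":255,"dx":-0.027,"dy":0,"dz":-0.03,"wx":0,"wy":0,"wz":0},{"fingers":255,"dx":-0.027,"dy":0,"dz":0,"wx":0,"wy":0,"wz":0},{"fingers":255,"dx":-0.027,"dy":0,"dz":0,"wx":0,"wy":0,"wz":0},{"fingers":255,"dx":-0.027,"dy":0,"dz":0,"wx":0,"wy":0,"wz":0}]' && python3 chk.py && python3 gap.py
```

```text
t: 16.42
tool_pos: [0.5183, 0.0069, 0.0997]
tool_rot: [0.156, 0.068, 0.985, -0.01]
wrist_force: [-17.9, 4.3, 29.8]
grip_width: 0.143
grasp_force: 103.8
t 16.5667 tool pos rel (d=.013 flush) [ 0.13 -0.26 -1.26] rot [0.12 1.9  0.54] F tool [  7.77   0.8  -33.39] M tool [-0.077  0.529  0.008] grip 103.78776669502258 0.14199925205938702
260 150.75 153.35 gap mm 0.39
300 150.79 153.45 gap mm 0.41
340 150.48 153.23 gap mm 0.45
380 150.47 153.26 gap mm 0.47
175 [158 159 163 182 199 201 198 196 197 186 173 181 208 217 217 217 219 219
 216 203] [210 217 217 215 215 217 213 192 169 189 212 215 214 214 210 193 166 158
 157 155]
190 [158 159 158 162 186 210 210 200 195 194 187 171 180 209 218 219 218 219
 218 219] [215 216 214 215 216 212 198 178 189 210 215 212 211 210 198 169 157 157
 159 159]
```

```bash
python3 -m pendant '[{"fingers":255,"dx":0,"dy":0,"dz":-0.08,"wx":0,"wy":0,"wz":0},{"fingers":255,"dx":0,"dy":0,"dz":-0.16,"wx":0,"wy":0,"wz":0},{"fingers":255,"dx":0,"dy":0,"dz":-0.25,"wx":0,"wy":0,"wz":0},{"fingers":255,"dx":0,"dy":0,"dz":-0.25,"wx":0,"wy":0,"wz":0},{"fingers":255,"dx":0,"dy":0,"dz":-0.25,"wx":0,"wy":0,"wz":0},{"fingers":255,"dx":0,"dy":0,"dz":-0.25,"wx":0,"wy":0,"wz":0}]' && python3 chk.py
```

```text
t: 17.07
tool_pos: [0.5158, 0.0069, 0.1064]
tool_rot: [0.155, 0.068, 0.986, -0.01]
wrist_force: [0.4, 0.2, -2.7]
grip_width: 0.147
grasp_force: 98.3
t 17.2167 tool pos rel (d=.013 flush) [-0.35 -0.45 -8.63] rot [0.14 1.97 0.53] F tool [0.55 0.37 2.7 ] M tool [0.012 0.285 0.018] grip 98.29611539840698 0.14509387083682385
```

```bash
python3 -m pendant '[{"fingers":255,"dx":-0.025,"dy":0,"dz":0,"wx":0,"wy":0,"wz":0},{"fingers":255,"dx":-0.025,"dy":0,"dz":0.04,"wx":0,"wy":0,"wz":0},{"fingers":255,"dx":-0.025,"dy":0,"dz":0.08,"wx":0,"wy":0,"wz":0},{"fingers":255,"dx":-0.025,"dy":0,"dz":0.12,"wx":0,"wy":0,"wz":0},{"fingers":255,"dx":-0.025,"dy":0,"dz":0.16,"wx":0,"wy":0,"wz":0},{"fingers":255,"dx":-0.025,"dy":0,"dz":0.19,"wx":0,"wy":0,"wz":0},{"fingers":255,"dx":-0.025,"dy":0,"dz":0.22,"wx":0,"wy":0,"wz":0},{"fingers":255,"dx":-0.025,"dy":0,"dz":0.24,"wx":0,"wy":0,"wz":0},{"fingers":255,"dx":-0.025,"dy":0,"dz":0.24,"wx":0,"wy":0,"wz":0},{"fingers":255,"dx":-0.025,"dy":0,"dz":0.24,"wx":0,"wy":0,"wz":0}]' && python3 chk.py && python3 gap.py
```

```text
t: 18.05
tool_pos: [0.52, 0.0067, 0.1005]
tool_rot: [0.157, 0.068, 0.985, -0.01]
wrist_force: [-12.8, 1.7, 19.2]
grip_width: 0.145
grasp_force: 102.0
t 18.2 tool pos rel (d=.013 flush) [-1.76 -0.29 -1.45] rot [0.11 1.8  0.53] F tool [  5.6    0.98 -22.23] M tool [ 0.129  0.575 -0.032] grip 102.01033115386963 0.1458899666325863
260 146.4 153.15 gap mm 2.22
300 146.36 153.36 gap mm 2.33
340 146.32 153.0 gap mm 2.19
380 145.94 152.89 gap mm 2.31
175 [160 157 159 176 197 201 199 196 195 193 180 180 207 219 219 219 219 221
 219 204] [210 217 215 215 215 216 212 197 176 190 212 215 214 215 210 194 167 158
 158 158]
190 [159 156 147 149 162 188 196 196 195 196 188 173 181 208 219 221 218 219
 219 218] [214 216 214 216 214 213 199 180 187 209 214 212 211 207 194 165 159 160
 159 159]
```

```bash
python3 -m pendant '[{"fingers":255,"dx":0,"dy":0,"dz":-0.08,"wx":0,"wy":0,"wz":0},{"fingers":255,"dx":0,"dy":0,"dz":-0.16,"wx":0,"wy":0,"wz":0},{"fingers":255,"dx":0,"dy":0,"dz":-0.24,"wx":0,"wy":0,"wz":0},{"fingers":255,"dx":0.02,"dy":0,"dz":-0.24,"wx":0,"wy":0,"wz":0},{"fingers":255,"dx":0.02,"dy":0,"dz":-0.24,"wx":0,"wy":0,"wz":0},{"fingers":255,"dx":0.02,"dy":0,"dz":-0.24,"wx":0,"wy":0,"wz":0},{"fingers":255,"dx":0.02,"dy":0,"dz":-0.24,"wx":0,"wy":0,"wz":0}]' && python3 chk.py
python3 -m pendant '[{"fingers":255,"dx":0,"dy":0,"dz":0.04,"wx":0,"wy":0,"wz":0},{"fingers":255,"dx":0,"dy":0,"dz":0.08,"wx":0,"wy":0,"wz":0},{"fingers":255,"dx":0,"dy":0,"dz":0.12,"wx":0,"wy":0,"wz":0},{"fingers":255,"dx":0,"dy":0,"dz":0.16,"wx":0,"wy":0,"wz":0},{"fingers":255,"dx":0,"dy":0,"dz":0.19,"wx":0,"wy":0,"wz":0},{"fingers":255,"dx":0,"dy":0,"dz":0.22,"wx":0,"wy":0,"wz":0},{"fingers":255,"dx":0,"dy":0,"dz":0.24,"wx":0,"wy":0,"wz":0},{"fingers":255,"dx":0,"dy":0,"dz":0.24,"wx":0,"wy":0,"wz":0},{"fingers":255,"dx":0,"dy":0,"dz":0.24,"wx":0,"wy":0,"wz":0}]' && python3 chk.py && python3 gap.py
```

```text
t: 18.78
tool_pos: [0.5166, 0.007, 0.107]
tool_rot: [0.156, 0.068, 0.985, -0.01]
wrist_force: [0.3, -0.3, -2.5]
grip_width: 0.144
grasp_force: 98.1
t 18.9333 tool pos rel (d=.013 flush) [-0.93 -0.36 -8.89] rot [0.12 1.92 0.53] F tool [ 0.6  -0.04  2.71] M tool [0.041 0.242 0.037] grip 98.09024333953857 0.1472515397661625
t: 19.68
tool_pos: [0.5191, 0.0068, 0.1002]
tool_rot: [0.157, 0.068, 0.985, -0.01]
wrist_force: [-13.2, 1.6, 19.1]
grip_width: 0.142
grasp_force: 102.1
t 19.8333 tool pos rel (d=.013 flush) [-0.8  -0.32 -1.46] rot [0.11 1.82 0.53] F tool [  6.72   0.32 -22.59] M tool [ 0.062  0.663 -0.051] grip 102.1092939376831 0.14054894101829177
260 148.59 153.15 gap mm 1.26
300 148.57 153.33 gap mm 1.34
340 148.35 153.05 gap mm 1.32
380 148.17 153.0 gap mm 1.37
175 [146 144 144 166 186 198 199 197 197 193 182 180 208 219 219 220 216 215
 218 203] [211 216 217 216 217 214 212 196 176 190 212 215 215 213 210 194 167 155
 157 158]
190 [155 147 145 148 165 187 195 196 196 196 187 172 179 208 219 220 219 218
 218 219] [213 215 216 215 215 211 200 179 188 210 213 212 211 211 197 169 160 160
 160 158]
```

```bash
python3 -m pendant '[{"fingers":255,"dx":0,"dy":0,"dz":0.01,"wx":0,"wy":0.04,"wz":0},{"fingers":255,"dx":0,"dy":0,"dz":0.02,"wx":0,"wy":0.08,"wz":0},{"fingers":255,"dx":0,"dy":0,"dz":0.02,"wx":0,"wy":0.08,"wz":0},{"fingers":255,"dx":0,"dy":0,"dz":0.02,"wx":0,"wy":0.08,"wz":0}]' && python3 chk.py && python3 gap.py | head -4
```

```text
t: 20.17
tool_pos: [0.5191, 0.0068, 0.1003]
tool_rot: [0.154, 0.068, 0.986, -0.01]
wrist_force: [-18.8, 3.2, 27.0]
grip_width: 0.149
grasp_force: 103.4
t 20.3167 tool pos rel (d=.013 flush) [-0.78 -0.29 -1.52] rot [0.11 2.2  0.53] F tool [  9.14  -1.05 -31.3 ] M tool [ 0.097  0.77  -0.025] grip 103.4271776676178 0.14599524631137634
260 148.84 153.33 gap mm 1.22
300 148.56 153.48 gap mm 1.41
340 148.6 153.3 gap mm 1.31
380 148.5 153.15 gap mm 1.29
```

Reaction force is about 34 N along the normal. The pressure centre is well inside the plate, about 1 cm from its middle, which can only happen with full-face contact. The lower-edge gap is 1.3 mm against an ideal of 1.5 mm, and the plate is square. I'm handing in.

```bash
python3 -c "
from cell import finish_job
print(finish_job())"
```

```text
the job is handed in; nothing more can be done
None
```

I handed in with the plate still gripped and pressed onto the fixture face at about 34 N, centred to about 0.2 mm along the slope and square in the outline; the force readings point to all four pins being fully in, but I had no direct pin reading or verdict to confirm it.

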